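# Release the child lock on the chopper and pulse it

## Robot

A 7-joint arm with a two-finger parallel gripper is mounted at the origin on the work surface. World frame = base frame: x ahead of the robot, y to its left, z up, the work surface at z = 0. Lengths are in m, angles in rad, forces in N, time in s.
With the tool pointing down it reaches from about 0.4 to 0.9 m from the base axis. Payload 5.5 kg.
Tool frame: the origin (TCP) lies between the finger pads; the fingertips stand 22 mm ahead of it and the grasp point (between the pads) lies 3 mm ahead of it; x points along the fingers, y is the direction in which the jaws open and shut, and the axes are right-handed (so a half turn about x gives the same grasp; the last joint's range is limited). The gripper opens to 85 mm and grips with 20 to 120 N. Pads are 22 mm wide; open, the fingers measure 114 mm over their backs; the gripper's body (76 mm by 85 mm) begins 54 mm behind the grasp point. The pads swing forward as they close: fully open they stand 13 mm farther back than shut.
Start: joints at [1.379, 0.501, -0.427, 1.55, 0.221, 1.138, -0.21], TCP at [0.286, -0.584, 0.253] pointing down, gripper open.
Joint ranges: [-2.88, 2.88], [-0.31, 2.03], [-1.54, 1.56], [0.2, 2.42], [-1.41, 4.55], [0.19, 2.02], [-2.57, 2.57]. Speed limits (rad/s): [2.57, 2.57, 3.14, 3.14, 3.14, 3.14, 3.14].

## Interface

Orientations are given as a unit quaternion [w, x, y, z].
In Python, from workcell import arm gives the robot as it stands. The module is installed in compiled form; this text tells all that it offers.
- The arm moves only by the tool servo_tool, never from a script. Its argument "increments" is a list of rows, each a list of 3 entries, a list of its own where there are three numbers: the turn, a rotation vector about the tool's x, y, z in degrees, then the shift along the tool's x, y, z in m, then the gripper command: -1 is shut, 1 is fully open, values between are in proportion. A call has 1 to 8 rows; each row shifts and turns the commanded pose from where the row before left it, along the tool's axes as they then stand; what a row does not reach is not made up. A row lasts 1/8 s, in which the tool goes at most 62.5 mm and 10.7 degrees, less where a joint would pass 70% of its speed; a pose out of reach is approached as far as the arm can. A call is refused whole if a number of a shift passes 0.0625 or a number of a turn 10.7, either way. A call with a gripper value outside its range is refused whole. The fingers move at their own pace and stop on an object; "newtons" is the grip in N (left out, the last holds). Time passes only in rows, so rows that do not move let the fingers close. It gives the time, the measured TCP pose, the force and the opening at its end, in the units of the state.
- arm.read_state(): the state, without advancing time (a new reading comes with each control period).
- arm.grab_frame(name): name is "side" or "top" or "wrist"; returns a dict with "frame" (420x560x3 uint8, blue, green, red), "depth" (420x560 float32, m along the optical axis (not along the pixel's ray), 0 where there is no reading), "intrinsics" (3x3 intrinsics, pixels), "R" (3x3) and "t" (3): a world point X has camera coordinates R X + t; the wrist camera has in their place "hand_eye" (4x4, takes a point from camera to tool coordinates, whose origin is the TCP and whose axes are the tool frame's). Camera axes: x right, y down, z forward; pixel columns grow to the right and rows downward; lengths in m; the calibration is good to about 2 mm. A picture is of the moment at which its call begins: read the wrist's pose just before it.
- arm.hand_in(): hands the job in, once; it reports no verdict.
The state is a dict: "time_s": time; "joint_pos": joint angles; "qvel": joint speeds; "joint_torque": joint torques, N m; "position": TCP position; "tool_rot": TCP orientation; "ft_force": force on the tool from outside, world axes, zero at the start; "ft_torque": the same for the moment, N m; "gripper_width": opening from 0.0 (shut) to 1.0 (fully open).
Only numpy, scipy, OpenCV 4.12 (cv2) and the standard library are available. Lean on these libraries where they do the work, as an engineer would, in place of code of your own. Each camera call takes 0.05 s, during which the arm holds its last target.

## Task

Give the chopper, the white bench machine with the wide, low, lidded steel bowl, a pulse: slide the grey child-lock tab on its deck all the way back, away from you, to uncover the push button, then press that button fully down for a moment and let it spring up again, leaving the lock tab open. Leave the similar grinder with the tall, narrow glass jar alone.

Things in the scene. Friction and masses are not known exactly. Their poses are not given: they have to be found in the camera images.
- lock_tab (a point): Grey lock tab over the button: plate 46 (x) x 65 (y) x 5 mm; mid-plate an upright fin 12 (x) x 34 (y) mm, 24 mm tall. Point: centre of the fin, 12 mm above the plate's top, 89 mm above the table. Slides level along +x, away from the robot, 65 mm from shut (fin over the button's centre) to a stop; starts 0-5 mm open; 2 N friction, stays where left. x: to the machine's rear, y: to its left, z up.
- button_top (a point): Centre of the top of the black push button under the tab, 34 mm across; 70 mm above the table when up, 10 mm above the white deck. Travels 6 mm down on a spring (2 N to start, 5 N fully down), springs back. Side rails along x: inner faces 33 mm off, tops 74 mm above the table. Closed steel bowl, 122 mm across, 124 mm above the table with its knob: centre 33 mm to +x, 128 mm to -y. Axes as the tab.
- chopper_button (a joint): Travel of the chopper's push button in m: 0 up, 0.006 fully down. The chopper is a fixed white base 160 mm (x) by 250 mm (y), deck 60 mm above the table.
- grinder: Bystander, not to be touched: a fixed grinder on the same kind of white base, 160 mm (x) by 250 mm (y), deck 60 mm high, with its own tab and button, but a narrow glass jar (64 mm across, top 190 mm above the table) in place of the bowl. Origin: centre of its underside; x to its rear, y to its left.

How it is judged:
On the way, in this order (a step that is already met when the one before it is completed fails the run):
1. the chopper's lock tab is slid back, at least 52 mm of its 65 mm, so that the button is uncovered (x of lock_tab in the frame of button_top above 0.052 m), for 0.1 s.
2. the chopper's button is pressed at least 4.5 mm of its 6 mm, with the tab still open (value of joint chopper_button above 0.0045 m and x of lock_tab in the frame of button_top above 0.052 m), for 0.1 s.
At the end, for the whole second after the job is handed in: The chopper's lock tab stands open, at least 52 mm of its 65 mm back, and its button has sprung up again to within 1 mm (x of lock_tab in the frame of button_top above 0.052 m and value of joint chopper_button below 0.001 m); the robot touches nothing.
It fails at once if the grinder is touched with more than 1 N (contact force between any of the fingers, the arm and grinder above 1 N).
It also fails if it takes over 32 s, if anything falls off the work surface, if the arm or the gripper's body presses on something with over 40 N, if the wrist force passes 120 N, or if a joint passes its speed limit or range.

## Working session

There is one attempt and no reset: what is moved stays moved. The work goes in short steps, Python scripts to look and compute and a tool call to move; the robot and the scene stay as the last step left them, time stands still between calls to the robot, and variables do not carry over. Pictures are saved under pics/ and viewed, and the job is handed in when it is done.

Besides the shell and the picture viewer there is one more tool, called after "Request:" as a command line: name --argument value ..., lists and objects as JSON in quotes. servo_tool: Moves the arm, as the interface text tells. Its arguments: {"type":"object","properties":{"increments":{"type":"array","items":{"type":"array"}},"newtons":{"type":"number"}},"required":["increments"]}

```bash
mkdir -p pics; python3 - <<'E'
from workcell import arm
import cv2,numpy as np
s=arm.read_state();print({k:np.round(v,4).tolist() for k,v in s.items()})
for n in("side","top"):
    f=arm.grab_frame(n);cv2.imwrite(f"pics/{n}0.png",f["frame"]);np.savez(f"/tmp/{n}0.npz",**f)
    print(n,np.round(-f["R"].T@f["t"],3),f["intrinsics"][0,0],np.round(f["R"],2).tolist())
E
```

```text
{'time_s': 0.0, 'joint_pos': [1.3792, 0.5018, -0.4268, 1.5514, 0.2208, 1.1383, -0.2103], 'qvel': [-0.0008, -0.0003, -0.0008, 0.0005, 0.0024, -0.001, 0.0003], 'joint_torque': [0.0001, -56.9522, -5.816, -28.0935, 0.0106, 0.0122, 0.0], 'position': [0.2852, -0.5834, 0.2523], 'tool_rot': [-0.1588, -0.6888, -0.1601, 0.689], 'ft_force': [0.7542, -0.5093, -0.4671], 'ft_torque': [-0.0285, 0.0471, -0.0026], 'gripper_width': 0.9997}
side [0.381 0.388 0.605] 393.2200733938712 [[-0.92, -0.39, 0.01], [-0.31, 0.71, -0.63], [0.23, -0.58, -0.78]]
top [0.498 0.031 0.903] 466.08016908126604 [[0.0, -1.0, 0.02], [-1.0, -0.0, -0.04], [0.04, -0.02, -1.0]]
```

View pics/side0.png

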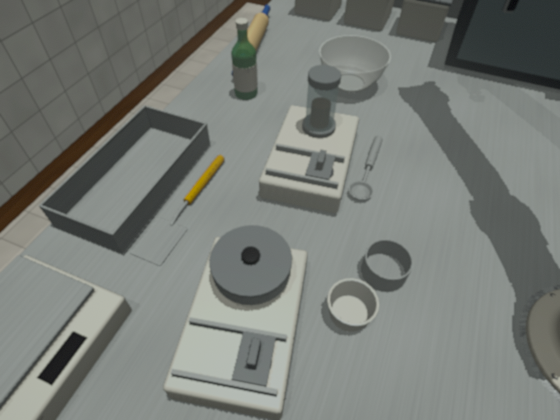

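View pics/top0.png

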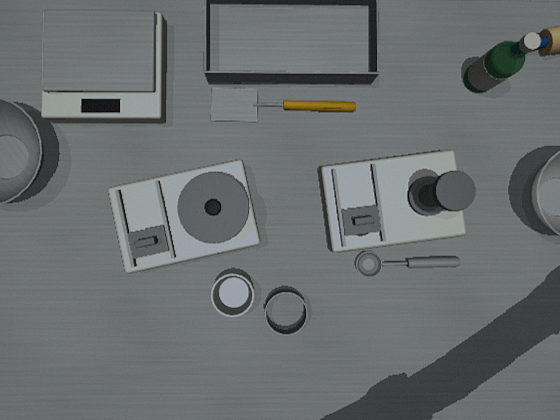

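The top view shows the chopper at left (bowl at about (213,208), tab at about (148,241)) and the grinder at right (tab at about (362,220)). Next I'll measure the chopper.

```bash
cat > h.py <<'E'
import numpy as np,cv2
def ray(f,px,z):
    K,R,t=f["intrinsics"],f["R"],f["t"]
    p=cv2.undistortPoints(np.array([[px]],float),K,None)[0,0]
    d=R.T@np.array([p[0],p[1],1]);c=-R.T@t
    return c+d*(z-c[2])/d[2]
def pts(f):
    K,R,t,D=f["intrinsics"],f["R"],f["t"],f["depth"]
    v,u=np.indices(D.shape)
    c=np.stack([(u-K[0,2])/K[0,0]*D,(v-K[1,2])/K[1,1]*D,D],-1)
    return (c-t)@R
E
python3 - <<'E'
import numpy as np,cv2
from h import *
f=dict(np.load("/tmp/top0.npz"));im=f["frame"]
g=cv2.cvtColor(im,cv2.COLOR_BGR2GRAY)
c=im[150:285,95:275];cv2.imwrite("pics/topz.png",cv2.resize(c,None,fx=4.4,fy=4.4,interpolation=cv2.INTER_CUBIC))
P=pts(f);Z=P[...,2];roi=np.zeros(Z.shape,bool);roi[150:285,95:265]=1
def rep(n,m):
    m=(m&roi).astype(np.uint8);k,l,st,ce=cv2.connectedComponentsWithStats(m)
    for i in range(1,k):
        if st[i,4]>40:
            cs=np.argwhere(l==i)[:,::-1].astype(np.float32);r=cv2.minAreaRect(cs)
            zz=np.median(Z[l==i]);print(n,st[i,4],ce[i].round(1),r,zz.round(3),ray(f,ce[i],zz).round(4), np.median(P[l==i],0).round(4))
rep("fin",(Z>.09)&(Z<.108));rep("plate",(Z>.07)&(Z<.085)&(g<110));rep("bowl",(Z>.1));rep("base",(Z>.045))
E
```

```text
fin 146 [144.7 242.4] ((144.88462829589844, 242.42311096191406), (7.0601806640625, 20.788311004638672), 78.69007110595703) 0.1 [0.4727 0.2345 0.1003] [0.4733 0.2343 0.1003]
plate 811 [148.2 241.6] ((147.90245056152344, 241.87803649902344), (26.121295928955078, 38.13429641723633), 77.90524291992188) 0.077 [0.4733 0.2344 0.0767] [0.4744 0.2335 0.0767]
bowl 4034 [212.7 207.6] ((212.5, 207.49998474121094), (70.71068572998047, 70.71068572998047), 45.0) 0.112 [0.5318 0.1178 0.1117] [0.5312 0.1174 0.1117]
bowl 91 [144.  242.8] ((144.2529296875, 242.38821411132812), (6.724844455718994, 19.198347091674805), 77.47119140625) 0.101 [0.4719 0.2356 0.1011] [0.4717 0.2353 0.1011]
base 12176 [183.4 216.2] ((183.5643768310547, 216.32379150390625), (88.74629211425781, 138.75506591796875), 78.06439971923828) 0.062 [0.5184 0.1757 0.062 ] [0.5175 0.1714 0.062 ]
```

View pics/topz.png

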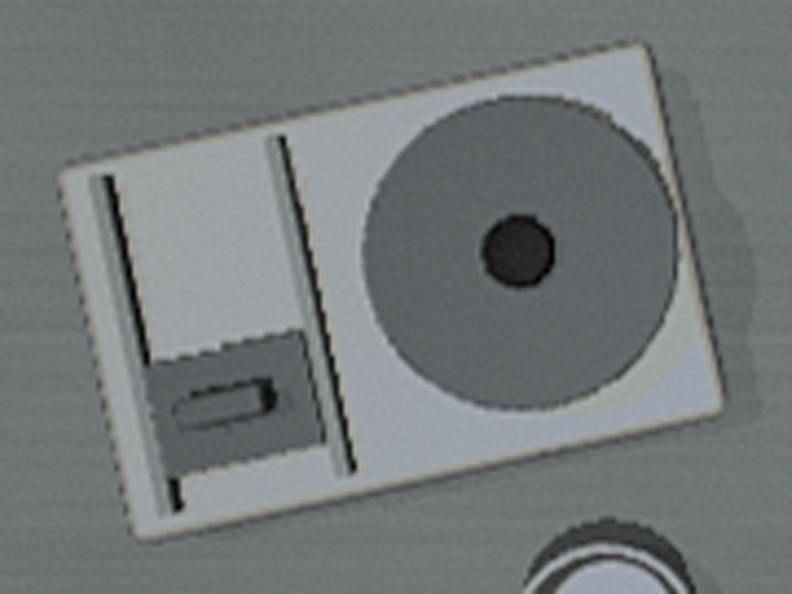

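The zoomed picture shows the tab shut, at about (235,400), with the rails leaning about 12° and the bowl knob at (518,250). Tab and bowl offsets agree with the given geometry (about -32/+127 mm in machine axes, against -33/+128). Now I'll plan the moves.

```bash
python3 - <<'E'
from workcell import arm
import numpy as np
from scipy.spatial.transform import Rotation as Ro
s=arm.read_state();q=s["tool_rot"];R=Ro.from_quat(q,scalar_first=True);print(R.as_matrix().round(3))
a=np.radians(12)
ex=np.array([np.cos(a),np.sin(a),0]);ey=np.array([-np.sin(a),np.cos(a),0]);d=np.array([0,0,-1.])
for n,y in(("y=+ex",ex),("-ex",-ex),("ey",ey),("-ey",-ey)):
    T=np.stack([d,y,np.cross(d,y)],1)
    print(n,np.degrees((R.inv()*Ro.from_matrix(T)).as_rotvec()).round(2))
for k,x in(("bowl-pred",np.array([.531,.1175,0])-.033*ex+.128*ey),):print(k,x)
E
```

```text
[[-0.001  0.439 -0.898]
 [ 0.002 -0.898 -0.439]
 [-1.    -0.002 -0.   ]]
y=+ex [-7.594e+01 -7.000e-02  8.000e-02]
-ex [1.0406e+02 9.0000e-02 8.0000e-02]
ey [-1.6594e+02 -1.5000e-01  1.0000e-02]
-ey [1.406e+01 1.000e-02 1.000e-01]
bowl-pred [0.47210843 0.23584181 0.        ]
```

Request:
servo_tool --increments '[[[7, 0, 0], [-0.05, 0, 0], -1], [[7, 0, 0], [-0.05, 0, 0], -1]]' --newtons 40

```text
time_s: 0.35
position: [0.2851, -0.5833, 0.3531]
tool_rot: [-0.072, -0.703, -0.074, 0.704]
ft_force: [0.8, -0.7, -0.6]
gripper_width: 0.602
```

Request:
servo_tool --increments '[[[0, 0, 0], [0, -0.045, -0.0385], -1], [[0, 0, 0], [0, -0.045, -0.0385], -1], [[0, 0, 0], [0, -0.045, -0.0385], -1], [[0, 0, 0], [0, -0.045, -0.0385], -1], [[0, 0, 0], [0, -0.045, -0.0385], -1], [[0, 0, 0], [0, -0.045, -0.0385], -1], [[0, 0, 0], [0, -0.045, -0.0385], -1], [[0, 0, 0], [0, -0.045, -0.0385], -1]]'

```text
time_s: 1.35
position: [0.5119, -0.1658, 0.3531]
tool_rot: [-0.074, -0.703, -0.074, 0.703]
ft_force: [0.1, -0.1, 0.5]
gripper_width: 0.001
```

Request:
servo_tool --increments '[[[0, 0, 0], [0, -0.05, 0], -1], [[0, 0, 0], [0, -0.05, 0], -1], [[0, 0, 0], [0, -0.05, 0], -1], [[0, 0, 0], [0, -0.05, 0], -1], [[0, 0, 0], [0, -0.05, 0], -1], [[0, 0, 0], [0, -0.05, 0], -1], [[0, 0, 0], [0, -0.05, 0], -1], [[0, 0, 0], [0, -0.05, 0], -1]]'

```text
time_s: 2.35
position: [0.4273, 0.2249, 0.3532]
tool_rot: [0.074, 0.703, 0.074, -0.703]
ft_force: [1.2, 0.2, -0.1]
gripper_width: 0.005
```

Request:
servo_tool --increments '[[[0, 0, 0], [0.06, 0, 0], -1], [[0, 0, 0], [0.06, 0, 0], -1], [[0, 0, 0], [0.06, 0, 0], -1], [[0, 0, 0], [0, 0, 0], -1]]'

```text
time_s: 2.85
position: [0.4243, 0.2219, 0.1695]
tool_rot: [-0.075, -0.7, -0.074, 0.707]
ft_force: [0.2, 0.8, 0.2]
gripper_width: -0.001
```

```bash
python3 - <<'E'
from workcell import arm
import cv2,numpy as np
s=arm.read_state();print(s["position"],s["ft_force"])
np.savez("/tmp/s1.npz",p=s["position"],q=s["tool_rot"])
for n in("side","wrist"):
    f=arm.grab_frame(n);cv2.imwrite(f"pics/{n}1.png",f["frame"]);np.savez(f"/tmp/{n}1.npz",**f)
print(f["hand_eye"].round(3))
E
```

```text
[0.42432414 0.22189017 0.16951459] [0.16995387 0.83535618 0.2117114 ]
[[-0.    -0.281  0.96  -0.121]
 [ 1.     0.001  0.001 -0.   ]
 [-0.001  0.96   0.281 -0.072]
 [ 0.     0.     0.     1.   ]]
```

View pics/side1.png

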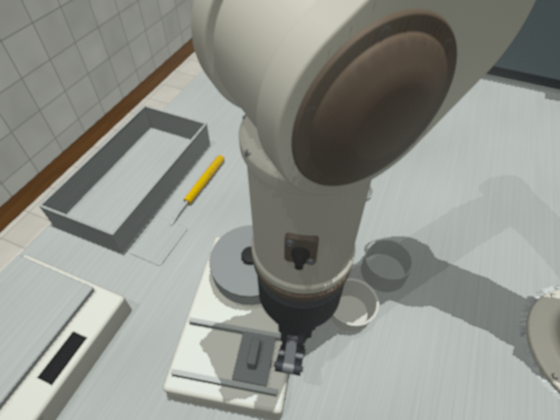

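View pics/wrist1.png

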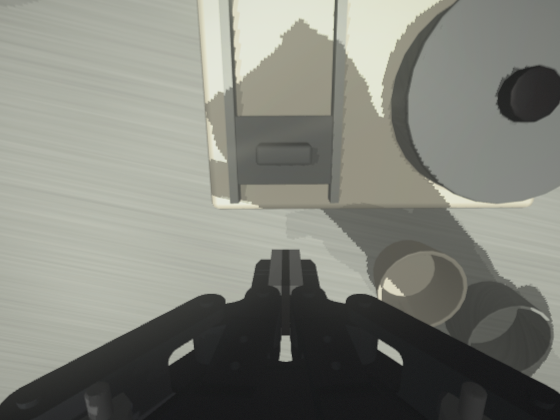

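The side view shows the closed fingers in front of the tab (290,360). The wrist view shows the fin at about (284,153), the fingertips at about (286,252) and clear space around them. The pose was not fully reached, so I'll check the joints and re-measure.

```bash
python3 - <<'E'
from workcell import arm
import cv2,numpy as np
from scipy.spatial.transform import Rotation as Ro
s=arm.read_state();print(s["joint_pos"].round(3) if hasattr(s["joint_pos"],'round') else s["joint_pos"])
z=np.load("/tmp/s1.npz");f=dict(np.load("/tmp/wrist1.npz"))
D=f["depth"];K=f["intrinsics"];v,u=np.indices(D.shape)
c=np.stack([(u-K[0,2])/K[0,0]*D,(v-K[1,2])/K[1,1]*D,D],-1)
H=f["hand_eye"];T=c@H[:3,:3].T+H[:3,3]
R=Ro.from_quat(z["q"],scalar_first=True).as_matrix();W=T@R.T+z["p"]
print("tip tool x",T[248:262,270:302,0].round(3)[::3,::6], D[248:262:3,270:302:6].round(3))
Z=W[...,2];roi=np.zeros(D.shape,bool);roi[90:205,200:360]=1
m=roi&(Z>.094)&(Z<.108);ys,xs=np.nonzero(m);print("fin top",m.sum(),xs.min(),xs.max(),ys.min(),ys.max(),W[m].mean(0).round(4))
g=cv2.cvtColor(f["frame"],cv2.COLOR_BGR2GRAY)
m=roi&(Z>.0735)&(Z<.081);print("plate",m.sum(),W[m].min(0).round(4),W[m].max(0).round(4))
for p in((240,197),(234,30),(335,197),(333,30)):
  print(p,W[p[1],p[0]].round(4))
b=(Z>.107)&(Z<.115)&(D>.1)&(v<205)&(u>380);print("bowl",W[b].mean(0).round(4))
E
```

```text
[ 0.183  0.401 -0.86   2.022  0.391  0.888 -2.25 ]
tip tool x [[0.172 0.172 0.171 0.172 0.172 0.172]
 [0.172 0.016 0.016 0.016 0.015 0.171]
 [0.172 0.013 0.013 0.013 0.012 0.174]
 [0.171 0.009 0.009 0.009 0.01  0.009]
 [0.014 0.006 0.007 0.006 0.006 0.006]] [[0.316 0.317 0.315 0.317 0.316 0.317]
 [0.318 0.148 0.148 0.149 0.148 0.317]
 [0.318 0.146 0.146 0.146 0.145 0.32 ]
 [0.318 0.141 0.142 0.142 0.143 0.142]
 [0.148 0.139 0.139 0.139 0.139 0.139]]
fin top 1096 256 311 145 165 [0.4721 0.2332 0.098 ]
plate 4565 [0.4433 0.197  0.0735] [0.5172 0.2691 0.0798]
(240, 197) [0.4312 0.2577 0.0638]
(234, 30) [0.5402 0.2814 0.0575]
(335, 197) [0.4476 0.1905 0.0709]
(333, 30) [0.5541 0.2178 0.0569]
bowl [0.5239 0.1324 0.1092]
```

Request:
servo_tool --increments '[[[0, 0, 0], [0.03, 0, 0], -1], [[0, 0, 0], [0.03, 0, 0], -1], [[0, 0, 0], [0, 0, 0], -1], [[0, 0, 0], [0, 0, 0], -1]]'

```text
time_s: 3.45
position: [0.4298, 0.2247, 0.1159]
tool_rot: [0.074, 0.705, 0.075, -0.702]
ft_force: [0.1, -0.6, -0.9]
gripper_width: 0.007
```

```bash
python3 - <<'E'
from workcell import arm
import numpy as np
s=arm.read_state();print(np.round(s["joint_pos"],3),np.round(s["tool_rot"],4))
E
```

```text
[ 0.111  0.495 -0.784  2.061  0.501  0.777 -2.341] [ 0.0738  0.7046  0.0745 -0.7018]
```

Request:
servo_tool --increments '[[[0, 0, 0], [0.006, 0, -0.01], -1], [[0, 0, 0], [0, 0, -0.01], -1], [[0, 0, 0], [0, 0, 0], -1]]'

```text
time_s: 3.82
position: [0.449, 0.2282, 0.1077]
tool_rot: [0.074, 0.704, 0.074, -0.703]
ft_force: [-0.3, -0.0, -0.2]
gripper_width: 0.001
```

Request:
servo_tool --increments '[[[0, 0, 0], [0, 0, -0.012], -1], [[0, 0, 0], [0, 0, -0.012], -1], [[0, 0, 0], [0, 0, -0.012], -1], [[0, 0, 0], [0, 0, -0.012], -1], [[0, 0, 0], [0, 0, -0.012], -1], [[0, 0, 0], [0, 0, 0], -1]]'

```text
time_s: 4.58
position: [0.5077, 0.2406, 0.1073]
tool_rot: [0.074, 0.704, 0.074, -0.703]
ft_force: [-0.3, -0.2, 0.1]
gripper_width: 0.005
```

```bash
cat > look.py <<'E'
import sys
from workcell import arm
import cv2,numpy as np
from scipy.spatial.transform import Rotation as Ro
s=arm.read_state();f=arm.grab_frame("wrist");cv2.imwrite(f"pics/wrist{sys.argv[1]}.png",f["frame"])
print(np.round(s["joint_pos"],3),s["position"],s["ft_force"])
D=f["depth"];K=f["intrinsics"];v,u=np.indices(D.shape)
c=np.stack([(u-K[0,2])/K[0,0]*D,(v-K[1,2])/K[1,1]*D,D],-1)
H=f["hand_eye"];T=c@H[:3,:3].T+H[:3,3]
W=T@Ro.from_quat(s["tool_rot"],scalar_first=True).as_matrix().T+s["position"]
a=np.radians(12);M=np.stack([[np.cos(a),np.sin(a),0],[-np.sin(a),np.cos(a),0],[0,0,1]])
L=(W-[.4725,.2345,0])@M.T   # machine axes about the button
print("tcp in machine axes",(M@(np.array(s["position"])-[.4725,.2345,0])).round(4))
m=(L[...,2]>.094)&(L[...,2]<.108)&(abs(L[...,1])<.03)&(L[...,0]>-.01)&(L[...,0]<.1)&(T[...,0]>-.02)&((T[...,2]<-.012))
print("fin",m.sum(),L[m].mean(0).round(4),L[m].min(0).round(4),L[m].max(0).round(4))
np.save("/tmp/L.npy",L);cv2.imwrite("/tmp/f.png",f["frame"])
E
python3 look.py 2
```

```text
[ 0.074  0.619 -0.735  1.879  0.543  0.852 -2.3  ] [0.50771481 0.24056023 0.10731356] [-0.26850907 -0.21931233  0.12806243]
tcp in machine axes [ 0.0357 -0.0014  0.1073]
fin 2307 [0.0557 0.0003 0.1007] [ 0.0477 -0.0166  0.094 ] [0.061  0.0174 0.108 ]
```

View pics/wrist2.png

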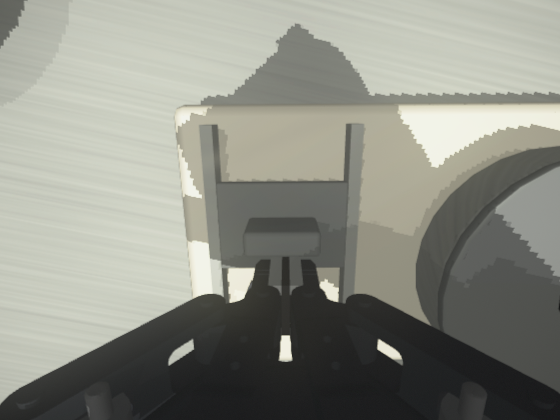

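The wrist view shows the fin at (282,236) moved ahead of the fingers, about 54 mm open. I'll push on to the stop.

Request:
servo_tool --increments '[[[0, 0, 0], [0, 0, -0.004], -1], [[0, 0, 0], [0, 0, -0.004], -1], [[0, 0, 0], [0, 0, -0.002], -1], [[0, 0, 0], [0, 0, 0], -1]]'

```text
time_s: 5.12
position: [0.5162, 0.2423, 0.1073]
tool_rot: [0.074, 0.703, 0.074, -0.703]
ft_force: [-0.8, -0.4, -0.6]
gripper_width: -0.005
```

Request:
servo_tool --increments '[[[0, 0, 0], [0, 0, 0.02], -1], [[0, 0, 0], [0, 0, 0.025], -1], [[0, 0, 0], [0, 0, 0], -1], [[0, 0, 0], [0, 0, 0], -1]]'

```text
time_s: 5.62
position: [0.4733, 0.2333, 0.1078]
tool_rot: [0.074, 0.704, 0.074, -0.703]
ft_force: [0.3, -0.6, 0.0]
gripper_width: 0.001
```

```bash
python3 look.py 3; python3 - <<'E'
import numpy as np,cv2
from workcell import arm
f=arm.grab_frame("side");cv2.imwrite("pics/side3.png",f["frame"])
E
```

```text
[ 0.087  0.57  -0.751  1.963  0.532  0.813 -2.324] [0.47333434 0.23329835 0.10776578] [ 0.34704618 -0.60840378  0.03507269]
tcp in machine axes [ 0.0006 -0.0013  0.1078]
fin 2617 [0.061  0.0003 0.1011] [ 0.0126 -0.0164  0.094 ] [0.0682 0.0175 0.1078]
```

View pics/wrist3.png

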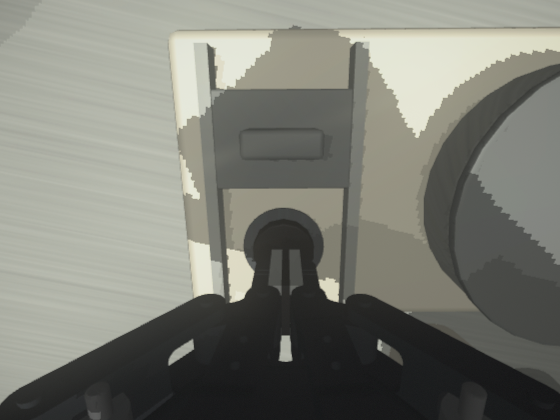

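View pics/side3.png

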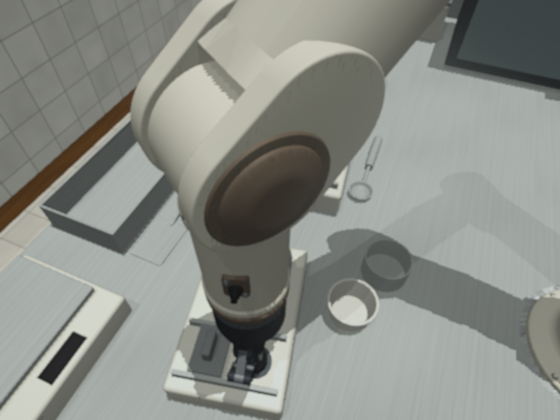

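The wrist view shows the button ring at (284,245), uncovered and directly under the fingertips, with the fin at (281,144), about 62 mm open. I'll press now.

Request:
servo_tool --increments '[[[0, 0, 0], [0.012, 0, 0], -1], [[0, 0, 0], [0.005, 0, 0], -1], [[0, 0, 0], [0.004, 0, 0], -1], [[0, 0, 0], [0.001, 0, 0], -1], [[0, 0, 0], [0, 0, 0], -1], [[0, 0, 0], [0, 0, 0], -1]]'

```text
time_s: 6.48
position: [0.4722, 0.2329, 0.086]
tool_rot: [0.075, 0.703, 0.074, -0.703]
ft_force: [-2.0, -3.0, 11.4]
gripper_width: 0.003
```

11.4 N is above the 5 N full-press force, and the tip is at z = 0.064, so the button is at its stop. I'll hold briefly and then lift.

Request:
servo_tool --increments '[[[0, 0, 0], [0, 0, 0], -1], [[0, 0, 0], [0, 0, 0], -1], [[0, 0, 0], [-0.02, 0, 0], -1], [[0, 0, 0], [-0.05, 0, 0], -1], [[0, 0, 0], [-0.05, 0, 0], -1], [[0, 0, 0], [0, 0, 0], -1], [[0, 0, 0], [0, 0, 0], -1]]'

```text
time_s: 7.35
position: [0.4718, 0.2327, 0.2055]
tool_rot: [0.074, 0.703, 0.074, -0.703]
ft_force: [-0.3, -0.0, 0.0]
gripper_width: 0.002
```

```bash
python3 look.py 4; python3 - <<'E'
import numpy as np
L=np.load("/tmp/L.npy")
m=(np.hypot(L[...,0],L[...,1])<.012)&(L[...,2]<.085)&(L[...,2]>.05);print("button z",m.sum(),np.median(L[m],0).round(4))
m=(abs(L[...,1])<.025)&(L[...,0]>.02)&(L[...,0]<.03)&(L[...,2]<.085)&(L[...,2]>.05);print("deck z",m.sum(),np.median(L[m][:,2]))
E
```

```text
[ 0.182  0.432 -0.858  1.898  0.39   0.987 -2.211] [0.47179145 0.23274522 0.20548246] [-0.26198854 -0.04670317  0.02257593]
tcp in machine axes [-0.0011 -0.0016  0.2055]
fin 863 [0.0621 0.0003 0.1012] [ 0.0562 -0.0166  0.0982] [0.0678 0.0171 0.1033]
button z 611 [0.0001 0.0004 0.0706]
deck z 695 0.060688373359867154
```

View pics/wrist4.png

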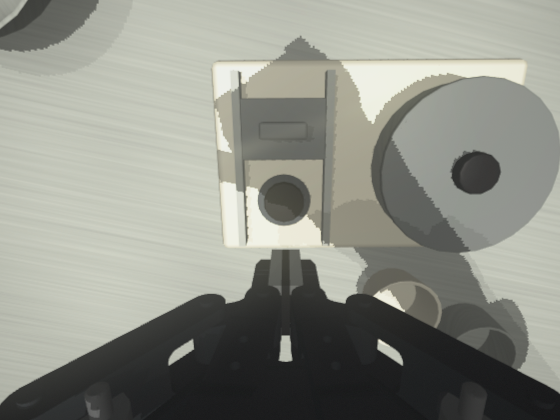

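The wrist view shows the tab open with its fin at (283,130). The button at (284,200) is up at z = 70.6 mm, and the arm is clear of everything.

```bash
python3 -c "
from workcell import arm
print(arm.hand_in())"
```

```text
the job is handed in; nothing more can be done
None
```

I slid the chopper's lock tab back with the closed fingers, pressed its button fully down, let it spring up, and handed the job in. The hand-in reported no verdict.

- **Tab:** the last wrist view measured it about 62 mm open, short of the 65 mm stop but past the 52 mm needed.
- **Button press:** it took 11.4 N, with the fingertips at about z = 64 mm, so the button was at its stop. I held it there for about half a second with the tab open.
- **Button release:** it measured 70.6 mm high afterwards, against 70 mm when up. The deck also read 0.7 mm high, so the button is up as far as the camera can tell.
- **Arm and time:** the fingers were clear above the machine with no force on the wrist, at about 7.4 s.
- **Grinder:** I kept the tool well clear of it, and no reading showed any contact. I did not measure the clearance between the grinder and the upper arm.
- **Did not match:** low and close to the base, the arm fell up to about 5 mm and half a degree short of the commanded pose. I corrected from the measured poses.

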